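Hook out the gauge tray

ROBOT

A 6-joint arm with a two-finger parallel gripper is mounted at the origin on a cart in front of the work surface, level with it; the furniture and walls round the work are solid. World frame = base frame: x ahead of the robot, y to its left, z up, the work surface at z = 0. Lengths are in m, angles in degrees, forces in N, time in s.
With the tool pointing down it reaches from about 0.4 to 0.825 m from the base axis. Payload 7 kg.
Tool frame: the origin (TCP) lies between the finger pads; the fingertips stand 11 mm ahead of it and the grasp point (between the pads) lies 8 mm behind it (r.tcp_to_tips is the distance from the TCP to the fingertips, in m); x points along the fingers, y is the direction in which the jaws open and shut, and the axes are right-handed (so a half turn about x gives the same grasp; the last joint's range is limited). The gripper opens to 88 mm and grips with 3 to 60 N. Pads are 19 mm wide; open, the fingers measure 130 mm over their backs; the gripper's body (78 mm by 193 mm) begins 47 mm behind the grasp point.
Start: joints at [88.241, 20.546, 0.682, 0, -70.136, -16.507], TCP at [0.212, 0.641, 0.218] pointing down, gripper open.
Joint ranges: [-176.03, 176.03], [-82.01, 121.73], [-58.28, 71.71], [-173.87, 95.51], [-174.79, -0.11], [-173.66, 173.66]. Speed limits (degrees/s): [136.94, 136.94, 172.46, 180, 180, 180].

INTERFACE

Orientations are given as [roll, pitch, yaw] about the fixed x, y, z axes, in that order (R = Rz(yaw) Ry(pitch) Rx(roll)).
In Python, from plant import r gives the robot as it stands.
- The arm moves only by the tool arm_command, never from a script. Its argument "plan" is a list of rows, each an object of numbers: "dx", "dy", "dz": the shift along the tool's x, y, z each as a share of 0.02 m, from -1 to 1; "wx", "wy", "wz": the turn, a rotation vector about the tool's x, y, z each as a share of 0.08 rad, from -1 to 1. In form: [{"dx": .., "dy": .., "dz": .., "wx": .., "wy": .., "wz": ..}, ...]. A call has 1 to 20 rows; each row shifts and turns the pose as measured when the row begins, along the tool's axes as they then stand; what a row does not reach is not made up. A row lasts 1/12 s, in which the tool goes at most 41.7 mm and 7.16 degrees, less where a joint would pass 70% of its speed; a pose out of reach is approached as far as the arm can. A call with a number of a shift or a turn outside -1 to 1 is refused whole. A call with a gripper value outside its range is refused whole. "fingers" is the closure, from -1 (fully open) to 1 (shut), so that 0 is half open, set as the call begins (left out, the last holds). The fingers move at their own pace and stop on an object; "force" is the grip in N (left out, the last holds). Time passes only in rows, so rows that do not move let the fingers close. It gives the time, the measured TCP pose, the force and the opening at its end, in the units of the state.
- r.get_state(): the state, without advancing time (a new reading comes with each control period).
- r.capture(name): name is "scene" or "top"; returns (picture, depth): 420x560x3 uint8, red, green, blue; 420x560 float32, m along the optical axis (not along the pixel's ray), 0 where there is no reading.
- r.camera_model(name): a dict with "vertical_fov" (degrees; the focal length in pixels is half the picture's height over the tangent of half this angle, whatever the lens; pixels are square), "cx", "cy" (the principal point, pixels), "R" (3x3) and "t" (3): a world point X has camera coordinates R X + t. Camera axes: x right, y down, z forward; pixel columns grow to the right and rows downward; lengths in m; the calibration is good to about 2 mm. A picture is of the moment at which its call begins. camera_model takes no time and is no camera call.
- r.close_job(): hands the job in, once; it reports no verdict.
Trained networks look in the newest picture that a camera, given by its name, has taken for a name from the list of things; names that differ only in an ending like _2 or _b are one class to them, and where a whole thing is asked for, a point or a joint stands for the part that bears it (a point fixed in the world has none). Each returns a list of dicts, best first, with "score" (0 to 1); they miss things now and then, are a little off and sometimes report something else, mostly with a low value. They report only what shows in the picture. A call takes as long as a camera call.
- r.cut_out(camera, query): "mask" (420x560 bool, what is visible of it) and "bbox" ([left, top, width, height] in pixels, round what is visible of it).
- r.spot_point(camera, query): "centre" ([column, row] in pixels: a listed point, or the origin of a listed thing).
The state is a dict: "time_s": time; "joints": joint angles; "qd": joint speeds; "joint_torque": joint torques, N m; "tcp_pos": TCP position; "eef_rot": TCP orientation; "contact_force": force on the tool from outside, world axes, zero at the start; "moment": the same for the moment, N m; "gripper_width": finger opening in m.
Only numpy, scipy, OpenCV 4.12 (cv2) and the standard library are available. Lean on these libraries where they do the work, as an engineer would, in place of code of your own. Each camera call takes 0.05 s, during which the arm holds its last target.

TASK

Take the pull hook by its handle, drop its turned-down end into the finger hole of the wider of the two tray units on the desk and pull that tray all the way out to its stop, using the hook and not the gripper's fingers on the tray. Then lift the hook out and put it back in its rest the way it lay. Leave the narrow tray as it is.

Things in the scene. Friction and masses are not known exactly. Their poses are not given: they have to be found in the camera images.
- hook: Pull hook, about 70 g, lying level in its rest. Flat wooden handle 100 mm long (x), 16 mm wide (y), 14 mm high (z); origin at the handle's centre, 57 mm above the desk as it lies. A steel rod 8 mm thick runs on from the handle's +x end and turns down (-z) 80 mm ahead of the origin. Grip the middle of the handle from above, across its 16 mm width.
- hook_tip (a point): Lowest point of the hook's turned-down end, at x 80, y 0, z -45 mm in the hook's frame; the upright part is 8 mm thick with a round end.
- hook_rest: Fixed black rest: foot plate 100 x 70 x 8 mm and two notched uprights, 8 mm thick, at x -42 and +42 mm; 76 mm of handle is free between them. Notch floor 50 mm above the desk and 21 mm wide, flaring to cheeks that reach 66 mm. Origin at the underside's centre. The hook lies with its origin at x 0, y 0, z 57 mm of this frame, axes parallel, its turned-down end beyond the +x upright.
- wide_hole (a point): Centre of the wide tray's finger hole at its tab's top face, 30 mm above the desk. Hole upright, round, 26 mm across, right through a level tab 6 mm thick and 50 mm wide; free below down to the desk. Moves with the tray; its -x is the pull-out direction. Fixed grey housing 130 mm wide, 90 deep, 44 high; its front lies 30 mm behind the hole (+x) when the tray is shut. Aluminium tray.
- wide_tray (a joint): How far the wide tray is out, in m: 0 shut, 0.055 at the stop. It starts up to 0.008 out. Slides with a friction of about 1.5 N and stays where it is left.
- narrow_hole (a point): The same point on the narrow tray unit (housing 80 mm wide, otherwise alike, with the same tab and hole), not to be moved. Which unit stands on the left varies.

How it is judged:
By the outcome, as a careful person would: the job done as asked, in the order asked, and still so for the second after the job is handed in, with the robot touching nothing.
It also fails if it takes over 45 s, if anything falls off the work surface, if the arm or the gripper's body presses on something with over 40 N, if the wrist force passes 120 N, or if a joint passes its speed limit or range.

## Working session

There is one attempt and no reset: what is moved stays moved. The work goes in short steps, Python scripts to look and compute and a tool call to move; the robot and the scene stay as the last step left them, time stands still between calls to the robot, and variables do not carry over. Pictures are saved under pics/ and viewed, and the job is handed in when it is done.

Besides the shell and the picture viewer there is one more tool, called after "Request:" as a command line: name --argument value ..., lists and objects as JSON in quotes. arm_command: Moves the arm, as the interface text tells. Shift numbers are shares of 0.02 m and turn numbers shares of 0.08 rad, none past 1 either way. Its arguments: {"type":"object","properties":{"plan":{"type":"array","items":{"type":"object","properties":{"dx":{"type":"number"},"dy":{"type":"number"},"dz":{"type":"number"},"wx":{"type":"number"},"wy":{"type":"number"},"wz":{"type":"number"}}}},"fingers":{"type":"number"},"force":{"type":"number"}},"required":["plan"]}

```bash
ls; mkdir -p pics
python3 - <<'E'
from plant import r
import cv2,numpy as np
print(r.get_state())
for n in ("scene","top"):
    p,d=r.capture(n); cv2.imwrite(f"pics/{n}0.png",p[:,:,::-1]); np.save(f"pics/{n}0.npy",d)
    print(n,r.camera_model(n))
    for q in ("hook","hook_tip","hook_rest","wide_hole","narrow_hole"):
        print(q,[(np.round(x["centre"],1),round(x["score"],2)) for x in r.spot_point(n,q)][:3])
E
```

```text
pics
{'time_s': 0.0, 'joints': array([ 8.82422533e+01,  2.05914907e+01,  6.34587031e-01, -2.25370779e-02,
       -7.01346587e+01, -1.65090986e+01]), 'qd': array([ 0.00147785,  0.00324405,  0.00561457,  0.05006876, -0.04960743,
        0.00596567]), 'joint_torque': array([-2.43899194e-04, -5.82708764e+01,  2.93058425e+01,  6.99742019e+00,
        6.92840738e-03, -1.74475194e-04]), 'tcp_pos': array([0.21140329, 0.64051757, 0.21662064]), 'eef_rot': array([  93.48262846,   89.90601768, -104.79189215]), 'contact_force': array([-0.84839049, -0.84394657,  0.03502944]), 'moment': array([-0.01915958,  0.01461382, -0.00157451]), 'gripper_width': 0.08761256570211065}
scene {'vertical_fov': 54.26605021240886, 'cx': 286.5762896708636, 'cy': 203.18888977902122, 'R': array([[-0.53192218, -0.84661129,  0.0175535 ],
       [-0.62035602,  0.37548973, -0.68859703],
       [ 0.57638286, -0.37716945, -0.72493172]]), 't': array([0.31349519, 0.38960032, 0.56560306])}
hook [(array([163.5, 318.5]), 0.7), (array([390.8, 179.3]), 0.48)]
hook_tip [(array([151. , 294.1]), 0.64)]
hook_rest [(array([168.6, 333.6]), 0.74)]
wide_hole [(array([233.8, 231.3]), 0.77)]
narrow_hole [(array([390.5, 177.1]), 0.68)]
top {'vertical_fov': 45.82957872696462, 'cx': 275.8468676048438, 'cy': 207.07390583800048, 'R': array([[ 0.02804409, -0.99959505,  0.00482339],
       [-0.99405925, -0.02839578, -0.10507085],
       [ 0.10516526, -0.00184812, -0.99445304]]), 't': array([0.01563293, 0.57111416, 1.22839467])}
hook []
hook_tip [(array([159.4, 220.7]), 0.96)]
hook_rest [(array([157.9, 251.7]), 0.8)]
wide_hole [(array([240.6, 204. ]), 0.84)]
narrow_hole [(array([385.7, 225.2]), 0.93)]
```

View pics/scene0.png

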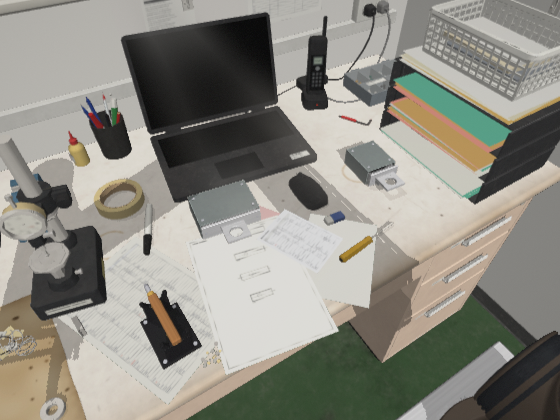

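View pics/top0.png

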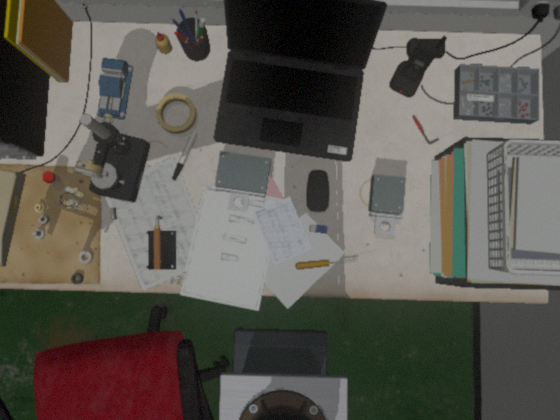

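The two views show the rest and hook at top (158,250) with the rod pointing up the picture. The wide unit is at top (243,172) with its hole at (240,204), and the narrow unit is at (386,195). Next I'll measure all of these.

```bash
cat > h.py <<'E'
from plant import r
import cv2,numpy as np
def cam(n):
    m=r.camera_model(n); f=210/np.tan(np.radians(m["vertical_fov"]/2)); return m,f
def onz(n,uv,z):
    m,f=cam(n); R,t=np.array(m["R"]),np.array(m["t"])
    d=R.T@np.array([(uv[0]-m["cx"])/f,(uv[1]-m["cy"])/f,1]); c=-R.T@t
    return c+d*(z-c[2])/d[2]
def proj(n,X):
    m,f=cam(n); c=np.array(m["R"])@np.array(X)+m["t"]; return np.array([m["cx"]+f*c[0]/c[2],m["cy"]+f*c[1]/c[2]])
def cloud(n,d):
    m,f=cam(n); v,u=np.mgrid[:420,:560]; P=np.stack([(u-m["cx"])/f*d,(v-m["cy"])/f*d,d],-1)
    return (P-np.array(m["t"]))@np.array(m["R"])
E
python3 - <<'E'
from h import *
np.set_printoptions(precision=4,suppress=True)
for n,L in dict(scene=dict(hook=((163.5,318.5),.057),tip=((151,294.1),.012),rest=((168.6,333.6),0),wide=((233.8,231.3),.03),nar=((390.5,177.1),.03)),top=dict(tip=((159.4,220.7),.012),rest=((157.9,251.7),0),wide=((240.6,204),.03),nar=((385.7,225.2),.03))).items():
    for k,(uv,z) in L.items(): print(n,k,onz(n,uv,z))
    p=cv2.imread(f"pics/{n}0.png"); 
    boxes=dict(scene=[(110,260,110,110),(180,170,100,90)],top=[(130,200,65,80),(205,145,75,80)])[n]
    ims=[cv2.resize(p[y:y+h,x:x+w],(400,int(400*h/w)),interpolation=cv2.INTER_CUBIC) for x,y,w,h in boxes]
    H=max(i.shape[0] for i in ims)
    cv2.imwrite(f"pics/{n}0z.png",np.hstack([cv2.copyMakeBorder(i,0,H-i.shape[0],0,0,0) for i in ims]))
    for q in ("hook","hook_rest","wide_hole","narrow_hole"):
        c=r.cut_out(n,q)
        if c:
            mk=c[0]["mask"]; np.save(f"pics/m_{n}_{q}.npy",mk)
            W=cloud(n,np.load(f"pics/{n}0.npy"))[mk]; W=W[W[:,2]<.2]
            print(q,c[0]["score"],c[0]["bbox"],mk.sum(),np.median(W,0),W.min(0),W.max(0))
            top=W[W[:,2]>np.percentile(W[:,2],50)][:,:2]
            print("   rect",cv2.minAreaRect(top.astype(np.float32)))
E
```

```text
scene hook [0.4567 0.321  0.057 ]
scene tip [0.5422 0.3221 0.012 ]
scene rest [0.4596 0.3226 0.    ]
scene wide [0.5824 0.1313 0.03  ]
scene nar [ 0.5394 -0.2525  0.03  ]
hook 0.77 [143.8, 285.2, 39.0, 59.3] 693 [0.4553 0.3211 0.0636] [0.4056 0.3078 0.0005] [0.5426 0.3306 0.0668]
   rect ((0.4598087966442108, 0.3208450973033905), (0.10325730592012405, 0.014834758825600147), 3.503721237182617)
hook_rest 0.83 [137.5, 290.4, 64.4, 80.1] 2274 [0.4531 0.3276 0.0091] [ 0.4024  0.282  -0.0012] [0.5448 0.3586 0.0683]
   rect ((0.4536344110965729, 0.32073336839675903), (0.09714535623788834, 0.06873692572116852), 2.912360906600952)
wide_hole 0.25 [144.8, 281.7, 33.7, 64.4] 667 [0.456  0.3212 0.0636] [0.4056 0.3099 0.0017] [0.5368 0.3305 0.0668]
   rect ((0.4598095417022705, 0.3209695816040039), (0.1032300740480423, 0.014634331688284874), 2.9698619842529297)
narrow_hole 0.56 [368.8, 161.5, 37.3, 30.1] 626 [ 0.5525 -0.2389  0.0302] [ 0.507  -0.297  -0.0007] [ 0.5907 -0.2055  0.0446]
   rect ((0.540567934513092, -0.24464620649814606), (0.07892091572284698, 0.06515765935182571), 88.67118835449219)
[... 366 characters left out ...]
t 0.94 [143.6, 232.1, 35.0, 37.6] 743 [0.4553 0.3069 0.0088] [ 0.4065  0.2835 -0.0017] [0.5038 0.3618 0.0697]
   rect ((0.45395320653915405, 0.31994956731796265), (0.09669386595487595, 0.06873178482055664), 3.0453572273254395)
wide_hole 0.65 [218.7, 188.8, 47.8, 22.8] 399 [0.5977 0.1325 0.0317] [ 0.5599  0.0649 -0.0026] [0.6207 0.1859 0.0459]
   rect ((0.5851254463195801, 0.12709647417068481), (0.12007023394107819, 0.0496562235057354), 82.47653198242188)
narrow_hole 0.89 [373.3, 210.7, 28.4, 25.5] 416 [ 0.5433 -0.2428  0.031 ] [ 0.5077 -0.2777 -0.0041] [ 0.5682 -0.2066  0.0473]
   rect ((0.5368155837059021, -0.2379937767982483), (0.07115643471479416, 0.054086606949567795), 78.20104217529297)
```

```bash
true
```

```text
(no output)
```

View pics/scene0z.png

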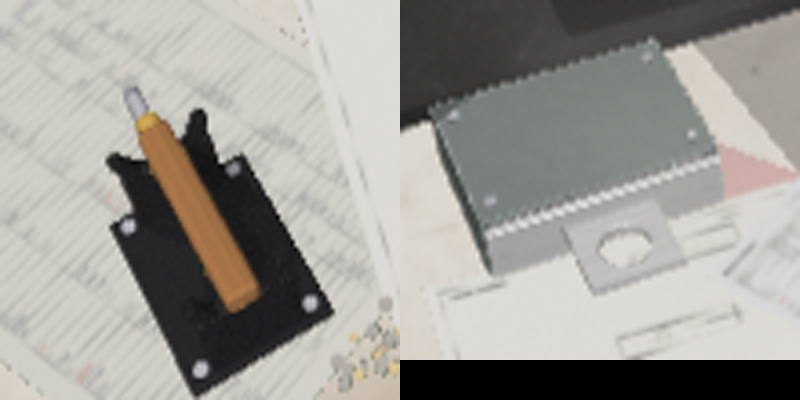

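View pics/top0z.png

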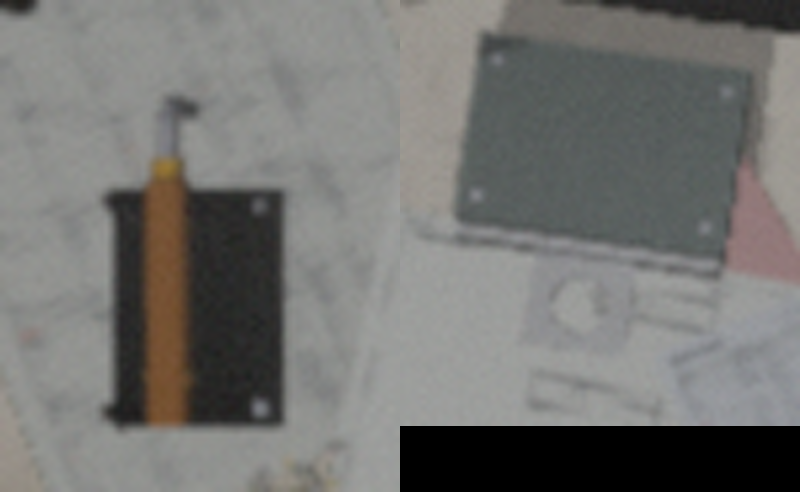

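Run:
```python
from h import *
np.set_printoptions(precision=4,suppress=True)
print(onz("scene",(235.9,231.9),.03),onz("top",(238.0,202.0),.03))
for n in ("scene","top"):
    d=np.load(f"pics/{n}0.npy"); W=cloud(n,d); 
    for nm,(x0,x1,y0,y1) in dict(wide=(.54,.75,.02,.22),narrow=(.54,.70,-.33,-.18)).items():
        box=(W[...,0]>x0)&(W[...,0]<x1)&(W[...,1]>y0)&(W[...,1]<y1)&(d>0)
        for lab,lo,hi in (("top",.036,.055),("tab",.022,.035)):
            m=(box&(W[...,2]>lo)&(W[...,2]<hi)).astype(np.uint8)
            k,l,s,c=cv2.connectedComponentsWithStats(m,connectivity=4)
            i=1+np.argmax(s[1:,4]); P=W[l==i]
            print(n,nm,lab,s[i,4],P.mean(0),cv2.minAreaRect(P[:,:2].astype(np.float32)))
    # table & heights
    P=W[(abs(W[...,0]-.5)<.03)&(abs(W[...,1]-.15)<.03)&(d>0)]; print(n,"table z",np.median(P[:,2]))
    P=W[(abs(W[...,0]-.455)<.05)&(abs(W[...,1]-.321)<.01)&(W[...,2]>.055)]; print("handle",len(P),np.median(P,0),cv2.minAreaRect(P[:,:2].astype(np.float32)))
    P=W[(W[...,0]>.505)&(W[...,0]<.56)&(abs(W[...,1]-.325)<.02)&(W[...,2]>.03)&(d>0)]; print("rod",len(P),P.mean(0),P.max(0),P.min(0))
    P=W[(abs(W[...,0]-.455)<.08)&(abs(W[...,1]-.321)<.06)&(W[...,2]>.004)&(W[...,2]<.02)&(d>0)]; print("foot",len(P),P.mean(0),cv2.minAreaRect(P[:,:2].astype(np.float32)))
```

```text
[0.5788 0.1284 0.03  ] [0.5806 0.1281 0.03  ]
scene wide top 2186 [0.6495 0.1215 0.044 ] ((0.6526725888252258, 0.11889119446277618), (0.1306563764810562, 0.10064136981964111), 83.29583740234375)
scene wide tab 593 [0.5889 0.1287 0.0296] ((0.5847769975662231, 0.1294737309217453), (0.12917490303516388, 0.05222059786319733), 79.40770721435547)
scene narrow top 898 [ 0.6102 -0.2455  0.0442] ((0.6123800277709961, -0.24871617555618286), (0.0827106311917305, 0.09250082075595856), 85.27548217773438)
scene narrow tab 279 [ 0.5745 -0.2276  0.0294] ((0.5880922675132751, -0.22204409539699554), (0.1284528523683548, 0.06161901727318764), 33.462833404541016)
scene table z 0.0008008396326310795
handle 580 [0.4505 0.3208 0.0638] ((0.45530205965042114, 0.32072174549102783), (0.09933672100305557, 0.01605282537639141), 3.2474610805511475)
rod 73 [0.5193 0.3245 0.0601] [0.5363 0.3298 0.0666] [0.5061 0.3165 0.0349]
foot 1509 [0.4506 0.3214 0.0086] ((0.4469762146472931, 0.3200216293334961), (0.11782966554164886, 0.14372698962688446), 89.90543365478516)
top wide top 1944 [0.6523 0.1196 0.0442] ((0.652275085
[... 240 characters left out ...]

top narrow top 1149 [ 0.6114 -0.2481  0.0445] ((0.6115095019340515, -0.24881908297538757), (0.08087366074323654, 0.09158214926719666), 86.03572845458984)
top narrow tab 113 [ 0.5477 -0.2437  0.0305] ((0.5481314659118652, -0.24930337071418762), (0.015548530034720898, 0.06060820072889328), 1.0551412105560303)
top table z 0.001644082208692286
handle 307 [0.4558 0.3201 0.064 ] ((0.45598864555358887, 0.321001261472702), (0.09759898483753204, 0.019598105922341347), 0.0568184033036232)
rod 63 [0.5218 0.3242 0.0573] [0.5385 0.3305 0.067 ] [0.5068 0.3181 0.0313]
foot 943 [0.4506 0.3157 0.0076] ((0.4548712968826294, 0.32113465666770935), (0.15944123268127441, 0.1195569708943367), 0.07574634253978729)
```

The tray axis is yaw −6.6° with its hole at about (0.580, 0.128). The hook is at about (0.4553, 0.3208), yaw 3.1°. Next come obstacle heights along my path and the needed turn.

```bash
cat >> h.py <<'E'
from scipy.spatial.transform import Rotation as Ro
def go(goal=None,yaw=None,z=None,N=None):
    """print total tool-frame shift (m) and turn (rad) to reach TCP goal, jaw axis tool-y at yaw (deg), pointing down"""
    s=r.get_state(); R=Ro.from_euler("xyz",s["eef_rot"],degrees=True).as_matrix()
    y=np.array([np.cos(np.radians(yaw)),np.sin(np.radians(yaw)),0]);x=np.array([0,0,-1.])
    G=np.stack([x,y,np.cross(x,y)],1)
    rv=Ro.from_matrix(R.T@G).as_rotvec()
    sh=R.T@(np.array(goal)-s["tcp_pos"]); 
    print("t",s["time_s"],"tcp",s["tcp_pos"],"tooly yaw",np.degrees(np.arctan2(R[1,1],R[0,1])),"F",s["contact_force"],"w",s["gripper_width"])
    print("world err",np.array(goal)-s["tcp_pos"]); print("shift shares(0.02) now-axes",sh/.02,"turn shares",rv/.08)
    sg=G.T@(np.array(goal)-s["tcp_pos"]); print("shift shares in goal axes",sg/.02)
E
python3 - <<'E'
from h import *
np.set_printoptions(precision=3,suppress=True)
s=r.get_state(); print(Ro.from_euler("xyz",s["eef_rot"],degrees=True).as_matrix())
for yw in (93.1,-86.9): go((.4553,.3208,.15),yw)
for n in ("scene","top"):
    W=cloud(n,np.load(f"pics/{n}0.npy")); W=W[(W[...,2]>.06)&(W[...,2]<.6)]
    H,a,b=np.histogram2d(W[:,0],W[:,1],bins=[np.arange(.1,.86,.05),np.arange(-.1,.8,.05)])
    for i in range(len(a)-1):
        print(n,round(a[i],2),[int(1000*max([0]+list(W[(W[:,0]>=a[i])&(W[:,0]<a[i+1])&(W[:,1]>=b[j])&(W[:,1]<b[j+1])][:,2]))) for j in range(len(b)-1)])
print(np.round(b,2))
E
```

```text
[[-0.    -0.313 -0.95 ]
 [-0.    -0.95   0.313]
 [-1.     0.    -0.   ]]
t 1.0 tcp [0.212 0.641 0.218] tooly yaw -108.26632499767081 F [ 0.373 -0.003 -0.333] w 0.08774337455375238
world err [ 0.244 -0.32  -0.068]
shift shares(0.02) now-axes [  3.379  11.381 -16.59 ] turn shares [34.608 -0.     0.   ]
shift shares in goal axes [  3.379 -16.643  11.303]
t 1.0 tcp [0.212 0.641 0.218] tooly yaw -108.26632499767081 F [ 0.373 -0.003 -0.333] w 0.08774337455375238
world err [ 0.244 -0.32  -0.068]
shift shares(0.02) now-axes [  3.379  11.381 -16.59 ] turn shares [-4.661 -0.    -0.   ]
shift shares in goal axes [  3.379  16.643 -11.303]
scene 0.1 [0, 260, 259, 231, 0, 0, 0, 0, 0, 0, 0, 0, 0, 0, 0, 0, 0]
scene 0.15 [0, 0, 0, 0, 0, 0, 0, 0, 0, 0, 0, 0, 0, 0, 0, 0, 0]
scene 0.2 [0, 0, 0, 0, 0, 0, 0, 0, 0, 0, 0, 0, 0, 0, 0, 0, 0]
scene 0.25 [0, 0, 0, 0, 0, 0, 0, 0, 0, 0, 0, 0, 0, 0, 0, 0, 0]
scene 0.3 [0, 0, 0, 0, 0, 0, 0, 0, 0, 0, 0, 0, 0, 0, 0, 0, 0]
scene 0.35 [0, 0, 0, 0, 0, 0, 0, 0, 0, 0, 0, 0, 0, 0, 0, 0, 0]
scene 0.4 [0, 0, 0, 0, 0, 0, 0, 66, 68, 0, 0, 0, 0, 0, 0, 0, 0]
scene 0.45 [0, 0, 0,
[... 871 characters left out ...]
 0, 0]
top 0.4 [0, 0, 0, 0, 0, 0, 0, 69, 69, 0, 0, 0, 0, 0, 0, 0, 0]
top 0.45 [0, 0, 0, 0, 0, 0, 0, 0, 71, 0, 0, 0, 0, 0, 0, 0, 60]
top 0.5 [0, 0, 0, 0, 0, 0, 0, 0, 67, 0, 0, 0, 0, 0, 0, 0, 61]
top 0.55 [0, 0, 0, 0, 0, 0, 0, 0, 0, 0, 118, 117, 0, 0, 0, 62, 62]
top 0.6 [0, 0, 0, 0, 0, 0, 0, 0, 0, 0, 261, 238, 0, 0, 0, 61, 62]
top 0.65 [0, 0, 0, 0, 0, 0, 0, 0, 0, 182, 293, 0, 0, 0, 213, 185, 71]
top 0.7 [0, 0, 0, 0, 0, 0, 0, 0, 0, 187, 297, 184, 0, 0, 220, 0, 0]
top 0.75 [0, 0, 0, 0, 0, 0, 0, 0, 0, 0, 0, 0, 0, 0, 227, 0, 0]
top 0.8 [0, 0, 0, 0, 0, 0, 0, 0, 0, 0, 0, 0, 0, 0, 234, 0, 0]
[-0.1  -0.05  0.    0.05  0.1   0.15  0.2   0.25  0.3   0.35  0.4   0.45
  0.5   0.55  0.6   0.65  0.7   0.75]
```

Request:
arm_command --plan '[{"wx": -0.93, "dy": 0.6, "dz": -0.8}, {"wx": -0.93, "dy": 0.6, "dz": -0.8}, {"wx": -0.93, "dy": 0.7, "dz": -0.8}, {"wx": -0.93, "dy": 0.8, "dz": -0.8}, {"wx": -0.93, "dy": 0.9, "dz": -0.8}, {"dy": 1, "dz": -0.65, "dx": 0.2}, {"dy": 1, "dz": -0.65, "dx": 0.2}, {"dy": 1, "dz": -0.65, "dx": 0.2}, {"dy": 1, "dz": -0.65, "dx": 0.2}, {"dy": 1, "dz": -0.65, "dx": 0.2}, {"dy": 1, "dz": -0.65, "dx": 0.2}, {"dy": 1, "dz": -0.65, "dx": 0.2}, {"dy": 1, "dz": -0.65, "dx": 0.2}, {"dy": 1, "dz": -0.65, "dx": 0.2}, {"dy": 1, "dz": -0.65, "dx": 0.2}]' --fingers -0.3

```text
schema error: expected keys dx, dy, dz, wx, wy, wz
```

Run:
```python
from h import *
np.set_printoptions(precision=3,suppress=True)
go((.4553,.3208,.10),-86.9)
```

```text
t 1.0 tcp [0.212 0.641 0.218] tooly yaw -108.26632499767081 F [ 0.373 -0.003 -0.333] w 0.08774337455375238
world err [ 0.244 -0.32  -0.118]
shift shares(0.02) now-axes [  5.879  11.381 -16.59 ] turn shares [-4.661 -0.    -0.   ]
shift shares in goal axes [  5.879  16.643 -11.303]
```

Request:
arm_command --plan '[{"dx": 0, "dy": 0.6, "dz": -0.8, "wx": -0.93, "wy": 0, "wz": 0}, {"dx": 0, "dy": 0.6, "dz": -0.8, "wx": -0.93, "wy": 0, "wz": 0}, {"dx": 0, "dy": 0.7, "dz": -0.8, "wx": -0.93, "wy": 0, "wz": 0}, {"dx": 0, "dy": 0.8, "dz": -0.8, "wx": -0.93, "wy": 0, "wz": 0}, {"dx": 0, "dy": 0.9, "dz": -0.8, "wx": -0.93, "wy": 0, "wz": 0}, {"dx": 0.2, "dy": 1, "dz": -0.65, "wx": 0, "wy": 0, "wz": 0}, {"dx": 0.2, "dy": 1, "dz": -0.65, "wx": 0, "wy": 0, "wz": 0}, {"dx": 0.2, "dy": 1, "dz": -0.65, "wx": 0, "wy": 0, "wz": 0}, {"dx": 0.2, "dy": 1, "dz": -0.65, "wx": 0, "wy": 0, "wz": 0}, {"dx": 0.2, "dy": 1, "dz": -0.65, "wx": 0, "wy": 0, "wz": 0}, {"dx": 0.2, "dy": 1, "dz": -0.65, "wx": 0, "wy": 0, "wz": 0}, {"dx": 0.2, "dy": 1, "dz": -0.65, "wx": 0, "wy": 0, "wz": 0}, {"dx": 0.2, "dy": 1, "dz": -0.65, "wx": 0, "wy": 0, "wz": 0}, {"dx": 0.2, "dy": 1, "dz": -0.65, "wx": 0, "wy": 0, "wz": 0}, {"dx": 0.2, "dy": 1, "dz": -0.65, "wx": 0, "wy": 0, "wz": 0}]' --fingers -0.3

```text
time_s: 2.25
tcp_pos: [0.4302, 0.3594, 0.1772]
eef_rot: [-122.6, 89.7, 61.9]
contact_force: [0.2, 0.4, -0.2]
gripper_width: 0.057
```

Run:
```python
from h import *
np.set_printoptions(precision=3,suppress=True)
go((.4553,.3208,.10),-86.9)
```

```text
t 2.25 tcp [0.43  0.359 0.177] tooly yaw -85.41160452520126 F [ 0.244  0.428 -0.236] w 0.057018259463388
world err [ 0.025 -0.039 -0.077]
shift shares(0.02) now-axes [ 3.852  2.04  -1.088] turn shares [ 0.325 -0.036  0.058]
shift shares in goal axes [ 3.858  1.993 -1.151]
```

Request:
arm_command --plan '[{"dx": 0.96, "dy": 0.5, "dz": -0.28, "wx": 0.32, "wy": -0.03, "wz": 0.06}, {"dx": 0.96, "dy": 0.5, "dz": -0.28, "wx": 0, "wy": 0, "wz": 0}, {"dx": 0.96, "dy": 0.5, "dz": -0.28, "wx": 0, "wy": 0, "wz": 0}, {"dx": 0.96, "dy": 0.5, "dz": -0.28, "wx": 0, "wy": 0, "wz": 0}, {"dx": 0, "dy": 0, "dz": 0, "wx": 0, "wy": 0, "wz": 0}]'

```text
time_s: 2.67
tcp_pos: [0.4591, 0.316, 0.0993]
eef_rot: [-135.2, 89.7, 47.6]
contact_force: [-0.3, -0.5, -0.3]
gripper_width: 0.057
```

Run:
```python
from h import *
np.set_printoptions(precision=3,suppress=True)
go((.4553,.3208,.049),-86.9)
p,d=r.capture("scene"); q=cv2.resize(p[200:380,60:300,::-1],None,fx=3,fy=3,interpolation=cv2.INTER_CUBIC); cv2.imwrite("pics/s1.png",q)
```

```text
t 2.6667 tcp [0.459 0.316 0.099] tooly yaw -87.20453818890311 F [-0.313 -0.549 -0.282] w 0.057017288787875584
world err [-0.004  0.005 -0.05 ]
shift shares(0.02) now-axes [ 2.515 -0.243  0.186] turn shares [-0.067 -0.041  0.041]
shift shares in goal axes [ 2.515 -0.252  0.176]
```

View pics/s1.png

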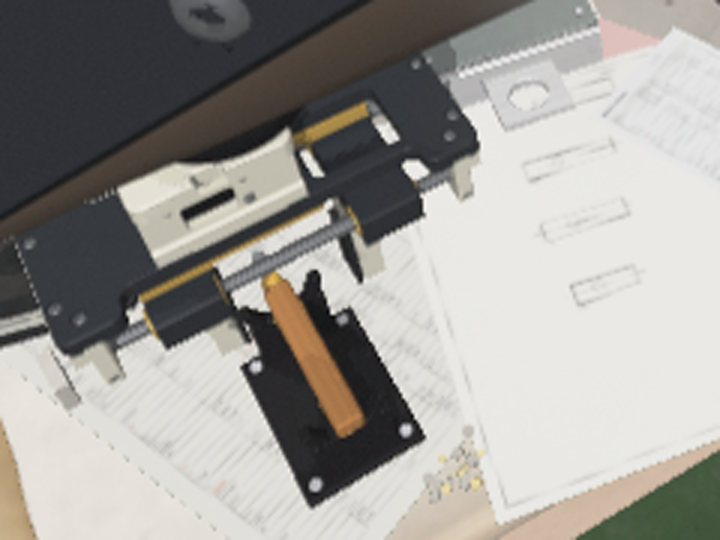

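The picture shows the gripper straddling the handle (crop about (310,350)), with its fingers at about (230,335) and (370,265). I'll correct the offset and go down.

Request:
arm_command --plan '[{"dx": 0.3, "dy": -0.25, "dz": 0.18, "wx": -0.06, "wy": -0.04, "wz": 0.04}, {"dx": 0.7, "dy": 0, "dz": 0, "wx": 0, "wy": 0, "wz": 0}, {"dx": 0.6, "dy": 0, "dz": 0, "wx": 0, "wy": 0, "wz": 0}, {"dx": 0.5, "dy": 0, "dz": 0, "wx": 0, "wy": 0, "wz": 0}, {"dx": 0.2, "dy": 0, "dz": 0, "wx": 0, "wy": 0, "wz": 0}, {"dx": 0, "dy": 0, "dz": 0, "wx": 0, "wy": 0, "wz": 0}]'

```text
time_s: 3.22
tcp_pos: [0.4572, 0.33, 0.0588]
eef_rot: [-138.2, 89.3, 45.1]
contact_force: [-0.0, -1.3, 0.9]
gripper_width: 0.057
```

Run:
```python
from h import *
np.set_printoptions(precision=3,suppress=True)
go((.4553,.3208,.049),-86.9)
```

```text
t 3.2167 tcp [0.457 0.33  0.059] tooly yaw -86.64469813263162 F [-0.015 -1.328  0.942] w 0.0570250417621671
world err [-0.002 -0.009 -0.01 ]
shift shares(0.02) now-axes [0.484 0.456 0.126] turn shares [ 0.055 -0.111  0.1  ]
shift shares in goal axes [0.489 0.452 0.12 ]
```

Request:
arm_command --plan '[{"dx": 0.1, "dy": 0.4, "dz": 0.1, "wx": 0.05, "wy": -0.1, "wz": 0.1}, {"dx": 0, "dy": 0, "dz": 0, "wx": 0, "wy": 0, "wz": 0}]'

```text
time_s: 3.38
tcp_pos: [0.4554, 0.3225, 0.0573]
eef_rot: [156.9, 90.0, -19.9]
contact_force: [-0.6, 0.4, -0.9]
gripper_width: 0.0569
```

Run:
```python
from h import *
np.set_printoptions(precision=4,suppress=True)
go((.4553,.3208,.049),-86.9); 
p,d=r.capture("top"); go((.4553,.3208,.049),-86.9)
```

```text
t 3.3833 tcp [0.4554 0.3225 0.0573] tooly yaw -86.79768256808147 F [-0.5836  0.4022 -0.8551] w 0.05688382259510573
world err [-0.0001 -0.0017 -0.0083]
shift shares(0.02) now-axes [0.4168 0.0834 0.0087] turn shares [ 0.0223 -0.0092 -0.0039]
shift shares in goal axes [0.4168 0.0836 0.0082]
t 3.4333 tcp [0.456  0.3232 0.0578] tooly yaw -86.7876105443588 F [-0.3941  0.8365  0.7151] w 0.05704383804441425
world err [-0.0007 -0.0024 -0.0088]
shift shares(0.02) now-axes [0.4402 0.1204 0.0422] turn shares [ 0.0245 -0.0262  0.0112]
shift shares in goal axes [0.4404 0.1201 0.041 ]
```

Request:
arm_command --plan '[{"dx": 0.22, "dy": 0.1, "dz": 0.02, "wx": 0.02, "wy": 0, "wz": 0}, {"dx": 0.2, "dy": 0, "dz": 0, "wx": 0, "wy": 0, "wz": 0}, {"dx": 0, "dy": 0, "dz": 0, "wx": 0, "wy": 0, "wz": 0}]'

```text
time_s: 3.68
tcp_pos: [0.4564, 0.3217, 0.0502]
eef_rot: [-141.9, 89.7, 41.2]
contact_force: [-1.1, -0.4, 0.8]
gripper_width: 0.0572
```

Run:
```python
from h import *
np.set_printoptions(precision=4,suppress=True)
go((.4553,.3208,.049),-86.9);
```

```text
t 3.6833 tcp [0.4564 0.3217 0.0502] tooly yaw -86.90933491185741 F [-1.0639 -0.3819  0.8263] w 0.05718814799630257
world err [-0.0011 -0.0009 -0.0012]
shift shares(0.02) now-axes [0.0607 0.0422 0.0595] turn shares [-0.0021 -0.0507  0.0398]
shift shares in goal axes [0.0611 0.042  0.0593]
```

Good. Closing with a firm grip.

Request:
arm_command --plan '[{"dx": 0.06, "dy": 0.04, "dz": 0.05, "wx": 0, "wy": -0.04, "wz": 0.04}, {"dx": 0, "dy": 0, "dz": 0, "wx": 0, "wy": 0, "wz": 0}, {"dx": 0, "dy": 0, "dz": 0, "wx": 0, "wy": 0, "wz": 0}, {"dx": 0, "dy": 0, "dz": 0, "wx": 0, "wy": 0, "wz": 0}, {"dx": 0, "dy": 0, "dz": 0, "wx": 0, "wy": 0, "wz": 0}, {"dx": 0, "dy": 0, "dz": 0, "wx": 0, "wy": 0, "wz": 0}, {"dx": 0, "dy": 0, "dz": 0, "wx": 0, "wy": 0, "wz": 0}, {"dx": 0, "dy": 0, "dz": 0, "wx": 0, "wy": 0, "wz": 0}]' --fingers 1 --force 45

```text
time_s: 4.35
tcp_pos: [0.4557, 0.3207, 0.049]
eef_rot: [153.3, 90.0, -23.6]
contact_force: [0.9, -0.2, 0.1]
gripper_width: 0.0152
```

Run:
```python
from h import *
np.set_printoptions(precision=4,suppress=True)
go((.4553,.3208,.049),-86.9); 
p,d=r.capture("scene"); q=cv2.resize(p[200:380,60:300,::-1],None,fx=3,fy=3,interpolation=cv2.INTER_CUBIC); cv2.imwrite("pics/s2.png",q)
```

```text
t 4.35 tcp [0.4557 0.3207 0.049 ] tooly yaw -86.92135892271536 F [ 0.9283 -0.2328  0.1118] w 0.015208567497059523
world err [-0.0004  0.0001 -0.    ]
shift shares(0.02) now-axes [ 0.001  -0.0079  0.018 ] turn shares [-0.0047 -0.0091 -0.0046]
shift shares in goal axes [ 0.001  -0.0079  0.018 ]
```

View pics/s2.png

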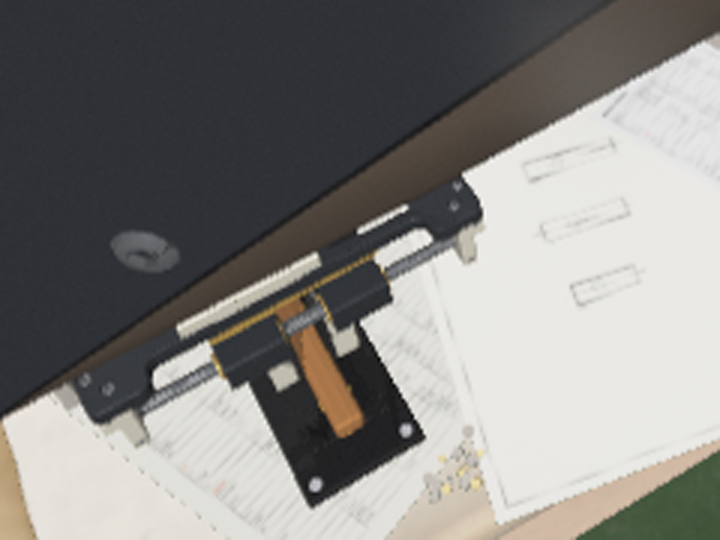

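The pads hold the handle (crop about (310,330)) with an opening of 15 mm. I'll lift and check.

Request:
arm_command --plan '[{"dx": -0.3, "dy": 0, "dz": 0, "wx": 0, "wy": 0, "wz": 0}, {"dx": -0.5, "dy": 0, "dz": 0, "wx": 0, "wy": 0, "wz": 0}, {"dx": -0.6, "dy": 0, "dz": 0, "wx": 0, "wy": 0, "wz": 0}, {"dx": -0.6, "dy": 0, "dz": 0, "wx": 0, "wy": 0, "wz": 0}, {"dx": -0.6, "dy": 0, "dz": 0, "wx": 0, "wy": 0, "wz": 0}, {"dx": -0.5, "dy": 0, "dz": 0, "wx": 0, "wy": 0, "wz": 0}, {"dx": -0.2, "dy": 0, "dz": 0, "wx": 0, "wy": 0, "wz": 0}, {"dx": 0, "dy": 0, "dz": 0, "wx": 0, "wy": 0, "wz": 0}]'

```text
time_s: 5.07
tcp_pos: [0.4554, 0.3203, 0.1224]
eef_rot: [152.9, 89.9, -24.1]
contact_force: [0.6, 0.7, -1.2]
gripper_width: 0.015
```

Run:
```python
from h import *
np.set_printoptions(precision=4,suppress=True)
go((.5005,.1372,.112),-96.6); 
p,d=r.capture("scene"); q=cv2.resize(p[160:360,60:300,::-1],None,fx=3,fy=3,interpolation=cv2.INTER_CUBIC); cv2.imwrite("pics/s3.png",q)
```

```text
t 5.0667 tcp [0.4554 0.3203 0.1224] tooly yaw -86.92165384736745 F [ 0.5732  0.6938 -1.2146] w 0.014954305841952778
world err [ 0.0451 -0.1831 -0.0104]
shift shares(0.02) now-axes [ 0.525   9.2641 -1.7605] turn shares [ 2.1115 -0.0107 -0.0044]
shift shares in goal axes [ 0.5196  8.8364 -3.2934]
```

View pics/s3.png

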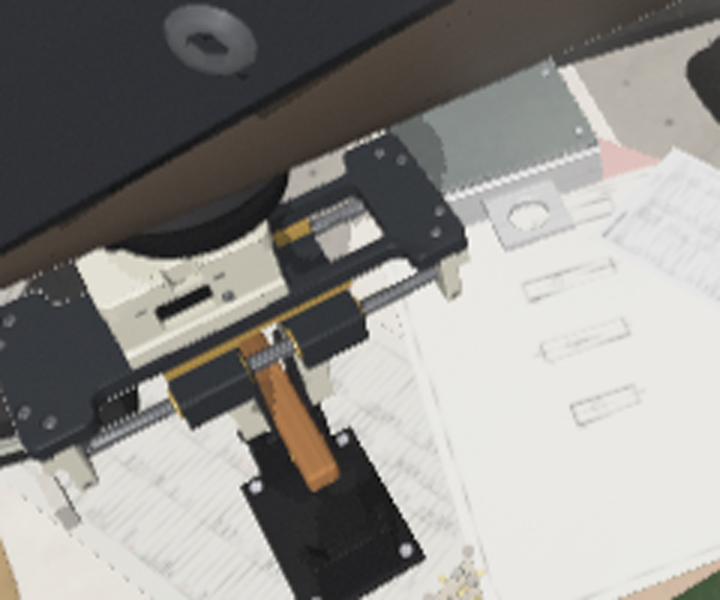

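The hook is held and clear of the rest, with the handle at crop (295,420). Moving it over to the tray.

Request:
arm_command --plan '[{"dx": 0, "dy": 0.5, "dz": -0.2, "wx": 0.5, "wy": 0, "wz": 0}, {"dx": 0, "dy": 0.9, "dz": -0.3, "wx": 0.6, "wy": 0, "wz": 0}, {"dx": 0, "dy": 1, "dz": -0.3, "wx": 0.6, "wy": 0, "wz": 0}, {"dx": 0, "dy": 1, "dz": -0.35, "wx": 0.3, "wy": 0, "wz": 0}, {"dx": 0, "dy": 1, "dz": -0.35, "wx": 0, "wy": 0, "wz": 0}, {"dx": 0, "dy": 1, "dz": -0.35, "wx": 0, "wy": 0, "wz": 0}, {"dx": 0, "dy": 1, "dz": -0.35, "wx": 0, "wy": 0, "wz": 0}, {"dx": 0, "dy": 0.8, "dz": -0.35, "wx": 0, "wy": 0, "wz": 0}, {"dx": 0, "dy": 0.5, "dz": -0.2, "wx": 0, "wy": 0, "wz": 0}, {"dx": 0, "dy": 0.2, "dz": 0, "wx": 0, "wy": 0, "wz": 0}, {"dx": 0, "dy": 0, "dz": 0, "wx": 0, "wy": 0, "wz": 0}]'

```text
time_s: 6.03
tcp_pos: [0.4957, 0.1461, 0.116]
eef_rot: [46.4, 89.4, -140.9]
contact_force: [0.2, 0.2, -0.1]
gripper_width: 0.0155
```

Run:
```python
from h import *
np.set_printoptions(precision=4,suppress=True)
go((.5005,.1372,.085),-96.6);
```

```text
t 6.0333 tcp [0.4957 0.1461 0.116 ] tooly yaw -97.28534189536775 F [ 0.2191  0.2179 -0.0849] w 0.015472724383415232
world err [ 0.0048 -0.0089 -0.031 ]
shift shares(0.02) now-axes [ 1.5495  0.4001 -0.3056] turn shares [-0.1499  0.0953 -0.099 ]
shift shares in goal axes [ 1.5485  0.4159 -0.2889]
```

Request:
arm_command --plan '[{"dx": 0.3, "dy": 0.4, "dz": -0.3, "wx": -0.15, "wy": 0.09, "wz": -0.1}, {"dx": 0.5, "dy": 0, "dz": 0, "wx": 0, "wy": 0, "wz": 0}, {"dx": 0.4, "dy": 0, "dz": 0, "wx": 0, "wy": 0, "wz": 0}, {"dx": 0.1, "dy": 0, "dz": 0, "wx": 0, "wy": 0, "wz": 0}, {"dx": 0, "dy": 0, "dz": 0, "wx": 0, "wy": 0, "wz": 0}]'

```text
time_s: 6.45
tcp_pos: [0.5003, 0.1394, 0.0877]
eef_rot: [-15.2, 90.0, 158.1]
contact_force: [-0.3, 0.2, -1.0]
gripper_width: 0.015
```

Run:
```python
from h import *
np.set_printoptions(precision=4,suppress=True)
go((.5005,.1372,.085),-96.6); 
p,d=r.capture("scene"); q=cv2.resize(p[160:310,160:310,::-1],None,fx=4,fy=4,interpolation=cv2.INTER_CUBIC); 
p,d=r.capture("top"); q2=cv2.resize(p[160:260,200:280,::-1],(480,600),interpolation=cv2.INTER_CUBIC);cv2.imwrite("pics/s4.png",q);cv2.imwrite("pics/t4.png",q2)
go((.5005,.1372,.085),-96.6);
```

```text
t 6.45 tcp [0.5003 0.1394 0.0877] tooly yaw -96.64783478676227 F [-0.2769  0.1811 -1.0072] w 0.015039509844722946
world err [ 0.0002 -0.0022 -0.0027]
shift shares(0.02) now-axes [ 0.134   0.1093 -0.0248] turn shares [-0.0104  0.0086  0.0024]
shift shares in goal axes [ 0.1341  0.1093 -0.0246]
t 6.55 tcp [0.5005 0.1395 0.0882] tooly yaw -96.62308706968103 F [ 0.0604 -0.9854 -1.2299] w 0.015267433502979941
world err [-0.     -0.0023 -0.0032]
shift shares(0.02) now-axes [ 0.1617  0.1137 -0.0128] turn shares [-0.005   0.0023  0.006 ]
shift shares in goal axes [ 0.1618  0.1136 -0.0127]
```

View pics/s4.png

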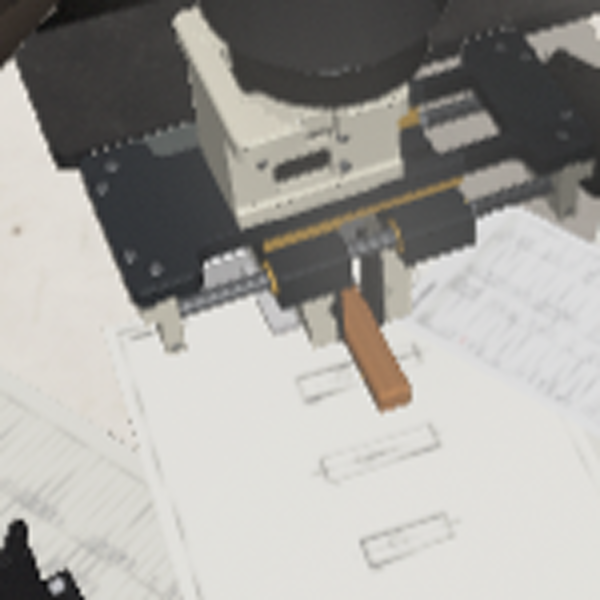

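View pics/t4.png

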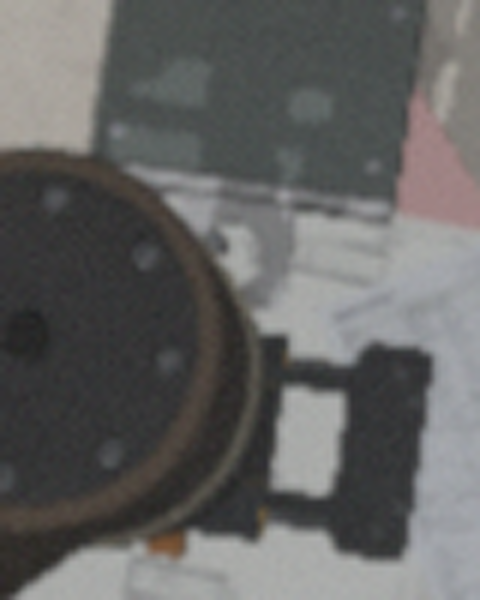

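Run:
```python
from h import *
np.set_printoptions(precision=4,suppress=True)
for X in ((.580,.128,.03),(.58,.1303,.1),(.584,.1298,.096),(.58,.1303,.052)): print(X,proj("top",X),(proj("top",X)-[200,160]+.5)*6-.5)
```

```text
(0.58, 0.128, 0.03) [238.0139 202.2506] [230.5833 256.0033]
(0.58, 0.1303, 0.1) [234.981  198.8698] [212.3863 235.7191]
(0.584, 0.1298, 0.096) [235.3782 197.4266] [214.7691 227.0596]
(0.58, 0.1303, 0.052) [236.4645 201.211 ] [221.2869 249.7662]
```

The top view shows the hook's elbow at crop (217,240), where I predicted it, over the hole at about (231,256). I'll correct 2 mm sideways and go down slowly.

Request:
arm_command --plan '[{"dx": 0.1, "dy": 0.11, "dz": -0.01, "wx": 0, "wy": 0, "wz": 0}, {"dx": 0.3, "dy": 0, "dz": 0, "wx": 0, "wy": 0, "wz": 0}, {"dx": 0.3, "dy": 0, "dz": 0, "wx": 0, "wy": 0, "wz": 0}, {"dx": 0.2, "dy": 0, "dz": 0, "wx": 0, "wy": 0, "wz": 0}, {"dx": 0, "dy": 0, "dz": 0, "wx": 0, "wy": 0, "wz": 0}]'

```text
time_s: 6.97
tcp_pos: [0.5011, 0.1386, 0.0695]
eef_rot: [-128.8, 89.9, 44.6]
contact_force: [-0.7, 0.3, -1.5]
gripper_width: 0.0149
```

Run:
```python
from h import *
np.set_printoptions(precision=4,suppress=True)
go((.5005,.1372,.049),-96.6);
```

```text
t 6.9667 tcp [0.5011 0.1386 0.0695] tooly yaw -96.5541959665862 F [-0.6883  0.3216 -1.4642] w 0.014948335933327355
world err [-0.0006 -0.0014 -0.0205]
shift shares(0.02) now-axes [1.0262 0.0726 0.0214] turn shares [ 0.01   -0.0195  0.0242]
shift shares in goal axes [1.0264 0.0706 0.0197]
```

Request:
arm_command --plan '[{"dx": 0.2, "dy": 0.07, "dz": 0.02, "wx": 0, "wy": 0, "wz": 0}, {"dx": 0.25, "dy": 0, "dz": 0, "wx": 0, "wy": 0, "wz": 0}, {"dx": 0.25, "dy": 0, "dz": 0, "wx": 0, "wy": 0, "wz": 0}, {"dx": 0.2, "dy": 0, "dz": 0, "wx": 0, "wy": 0, "wz": 0}, {"dx": 0, "dy": 0, "dz": 0, "wx": 0, "wy": 0, "wz": 0}]'

```text
time_s: 7.38
tcp_pos: [0.5004, 0.1369, 0.0493]
eef_rot: [-128.4, 89.9, 45.0]
contact_force: [-0.3, -0.4, -1.6]
gripper_width: 0.0153
```

Run:
```python
from h import *
np.set_printoptions(precision=4,suppress=True)
go((.5005,.1372,.049),-96.6); 
p,d=r.capture("scene"); q=cv2.resize(p[160:310,160:310,::-1],None,fx=4,fy=4,interpolation=cv2.INTER_CUBIC); 
p,d=r.capture("top"); q2=cv2.resize(p[160:260,200:280,::-1],(480,600),interpolation=cv2.INTER_CUBIC);cv2.imwrite("pics/s5.png",np.hstack([q[:,:320],q2]))
go((.5005,.1372,.049),-96.6);
```

```text
t 7.3833 tcp [0.5004 0.1369 0.0493] tooly yaw -96.56771420810139 F [-0.286  -0.4173 -1.6106] w 0.01530636804786417
world err [ 0.0001  0.0003 -0.0003]
shift shares(0.02) now-axes [ 0.0172 -0.0173 -0.0042] turn shares [ 0.007  -0.0158  0.0199]
shift shares in goal axes [ 0.0172 -0.0174 -0.0042]
t 7.4833 tcp [0.5007 0.1371 0.05  ] tooly yaw -96.55845974201779 F [ 0.058   0.9164 -0.7979] w 0.01511007995979557
world err [-0.0002  0.0001 -0.001 ]
shift shares(0.02) now-axes [ 0.0521 -0.0049  0.0128] turn shares [ 0.009  -0.0237  0.0244]
shift shares in goal axes [ 0.0521 -0.005   0.0127]
```

View pics/s5.png

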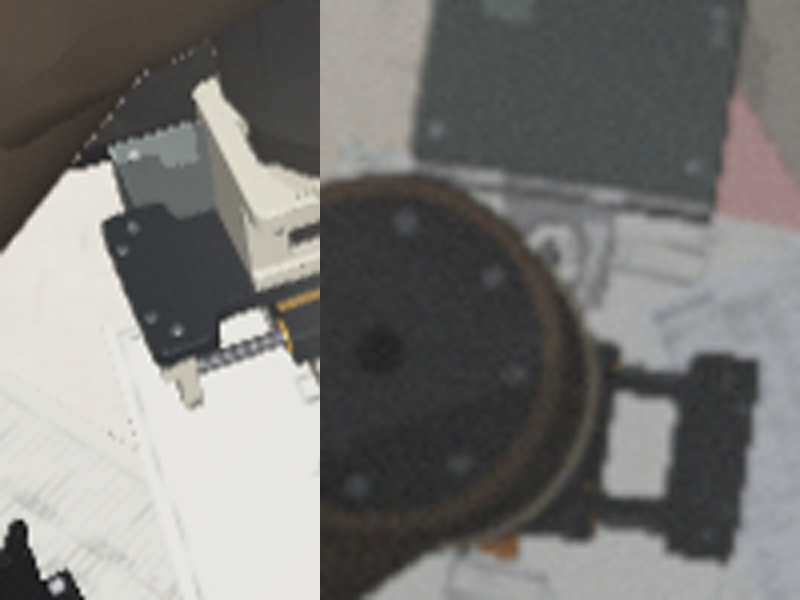

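The tip is inside the hole (crop about (550,250)) with no contact force. Pull direction is tool +z. First, most of the travel.

Request:
arm_command --plan '[{"dx": 0, "dy": 0, "dz": 0.15, "wx": 0, "wy": 0, "wz": 0}, {"dx": 0, "dy": 0, "dz": 0.2, "wx": 0, "wy": 0, "wz": 0}, {"dx": 0, "dy": 0, "dz": 0.25, "wx": 0, "wy": 0, "wz": 0}, {"dx": 0, "dy": 0, "dz": 0.3, "wx": 0, "wy": 0, "wz": 0}, {"dx": 0, "dy": 0, "dz": 0.3, "wx": 0, "wy": 0, "wz": 0}, {"dx": 0, "dy": 0, "dz": 0.3, "wx": 0, "wy": 0, "wz": 0}, {"dx": 0, "dy": 0, "dz": 0.2, "wx": 0, "wy": 0, "wz": 0}, {"dx": 0, "dy": 0, "dz": 0, "wx": 0, "wy": 0, "wz": 0}]'

```text
time_s: 8.15
tcp_pos: [0.4648, 0.142, 0.0513]
eef_rot: [-140.7, 89.6, 32.8]
contact_force: [1.3, -0.3, -1.3]
gripper_width: 0.0151
```

Run:
```python
from h import *
np.set_printoptions(precision=4,suppress=True)
d=np.array([-.9934,.115,0]); print("pulled",(r.get_state()["tcp_pos"]-[.5005,.137,.0495])@d)
go(np.array([.5005,.1372,.049])+.06*d,-96.6)
p,d=r.capture("top"); q2=cv2.resize(p[160:260,200:280,::-1],(480,600),interpolation=cv2.INTER_CUBIC);cv2.imwrite("pics/t6.png",q2)
```

```text
pulled 0.03606976110042046
t 8.15 tcp [0.4648 0.142  0.0513] tooly yaw -96.53398869403478 F [ 1.3234 -0.269  -1.3344] w 0.015148859357223673
world err [-0.0239  0.0021 -0.0023]
shift shares(0.02) now-axes [0.1091 0.0327 1.1985] turn shares [ 0.0143 -0.0673  0.0553]
shift shares in goal axes [0.1157 0.0335 1.1978]
```

View pics/t6.png

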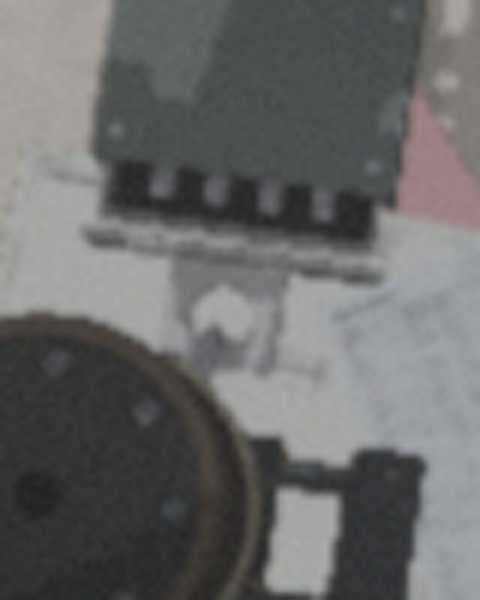

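The tray is out roughly 28 mm, with the hook at the front rim of the hole (crop (212,345)). Continuing gently.

Request:
arm_command --plan '[{"dx": 0.08, "dy": 0.03, "dz": 0.15, "wx": 0, "wy": -0.06, "wz": 0.05}, {"dx": 0, "dy": 0, "dz": 0.2, "wx": 0, "wy": 0, "wz": 0}, {"dx": 0, "dy": 0, "dz": 0.2, "wx": 0, "wy": 0, "wz": 0}, {"dx": 0, "dy": 0, "dz": 0.15, "wx": 0, "wy": 0, "wz": 0}, {"dx": 0, "dy": 0, "dz": 0, "wx": 0, "wy": 0, "wz": 0}]'

```text
time_s: 8.62
tcp_pos: [0.451, 0.1438, 0.0502]
eef_rot: [-152.2, 89.9, 21.3]
contact_force: [0.8, 0.7, 0.2]
gripper_width: 0.0153
```

```bash
cat > pl.py <<'E'
from h import *
np.set_printoptions(precision=4,suppress=True)
d=np.array([-.9934,.115,0]); s=r.get_state(); print("pulled",(s["tcp_pos"]-[.5005,.137,.0495])@d,"Fpull",-s["contact_force"]@d,"M",s["moment"])
go(np.array([.5005,.1372,.049])+.062*d,-96.6)
E
python3 pl.py
```

```text
pulled 0.04996245072349114 Fpull 0.7496137303674266 M [-0.0961 -0.4037  0.0366]
t 8.6167 tcp [0.451  0.1438 0.0502] tooly yaw -96.50402923539951 F [0.8349 0.6934 0.1563] w 0.015254820784294684
world err [-0.0121  0.0005 -0.0012]
shift shares(0.02) now-axes [0.059  0.0413 0.6034] turn shares [ 0.0209 -0.0239  0.0127]
shift shares in goal axes [0.0602 0.0423 0.6032]
```

Request:
arm_command --plan '[{"dx": 0.05, "dy": 0.03, "dz": 0.1, "wx": 0, "wy": 0, "wz": 0}, {"dx": 0, "dy": 0, "dz": 0.12, "wx": 0, "wy": 0, "wz": 0}, {"dx": 0, "dy": 0, "dz": 0.12, "wx": 0, "wy": 0, "wz": 0}, {"dx": 0, "dy": 0, "dz": 0.1, "wx": 0, "wy": 0, "wz": 0}]'

```text
time_s: 8.95
tcp_pos: [0.4422, 0.1447, 0.0493]
eef_rot: [-149.3, 89.8, 24.2]
contact_force: [1.7, 0.3, -0.1]
gripper_width: 0.0152
```

```bash
python3 pl.py
```

```text
pulled 0.058813551313022065 Fpull 1.6522708916507791 M [-0.1234 -0.6944 -0.064 ]
t 8.95 tcp [0.4422 0.1447 0.0493] tooly yaw -96.49146150778135 F [ 1.695   0.2741 -0.1048] w 0.01517497924760838
world err [-0.0033 -0.0003 -0.0003]
shift shares(0.02) now-axes [0.0162 0.0345 0.1608] turn shares [ 0.0236 -0.037   0.0221]
shift shares in goal axes [0.0167 0.0347 0.1607]
```

Close to the stop, so 2 mm rows with a check after each pair.

Request:
arm_command --plan '[{"dx": 0, "dy": 0, "dz": 0.1, "wx": 0, "wy": 0, "wz": 0}, {"dx": 0, "dy": 0, "dz": 0.1, "wx": 0, "wy": 0, "wz": 0}]'

```text
time_s: 9.12
tcp_pos: [0.4378, 0.1451, 0.0493]
eef_rot: [-149.1, 89.8, 24.5]
contact_force: [1.5, 0.3, 0.4]
gripper_width: 0.0152
```

```bash
python3 pl.py|head -1
```

```text
pulled 0.06321351306491779 Fpull 1.4109783920189114 M [-0.0904 -0.6668  0.0105]
```

Request:
arm_command --plan '[{"dx": 0, "dy": 0, "dz": 0.1, "wx": 0, "wy": 0, "wz": 0}]'

```text
time_s: 9.2
tcp_pos: [0.4373, 0.1462, 0.0498]
eef_rot: [-149.9, 89.6, 23.6]
contact_force: [16.8, -4.5, -7.6]
gripper_width: 0.015
```

```bash
python3 pl.py|head -1
```

```text
pulled 0.06382213889697484 Fpull 17.19351139681201 M [-1.6972 -6.3044 -0.2137]
```

Force jumped to 17 N at 63.8 mm, so the tray is at its stop. I'll ease off to the middle of the hole and check.

Request:
arm_command --plan '[{"dx": 0, "dy": 0, "dz": 0, "wx": 0, "wy": 0, "wz": 0}, {"dx": 0, "dy": 0, "dz": -0.1, "wx": 0, "wy": 0, "wz": 0}, {"dx": 0, "dy": 0, "dz": -0.15, "wx": 0, "wy": 0, "wz": 0}, {"dx": 0, "dy": 0, "dz": -0.1, "wx": 0, "wy": 0, "wz": 0}, {"dx": 0, "dy": 0, "dz": 0, "wx": 0, "wy": 0, "wz": 0}]'

```text
time_s: 9.62
tcp_pos: [0.4434, 0.1446, 0.0494]
eef_rot: [-154.8, 89.7, 18.8]
contact_force: [0.8, -0.0, -1.3]
gripper_width: 0.0153
```

```bash
python3 pl.py|head -2
python3 - <<'E'
from h import *
p,d=r.capture("top"); q2=cv2.resize(p[160:260,200:280,::-1],(480,600),interpolation=cv2.INTER_CUBIC);cv2.imwrite("pics/t7.png",q2)
E
```

```text
pulled 0.057578257963415556 Fpull 0.7953111179175615 M [-0.0699 -0.0116  0.0322]
t 9.6167 tcp [0.4434 0.1446 0.0494] tooly yaw -96.45965221908469 F [ 0.7952 -0.0466 -1.3391] w 0.015250137285649817
```

View pics/t7.png

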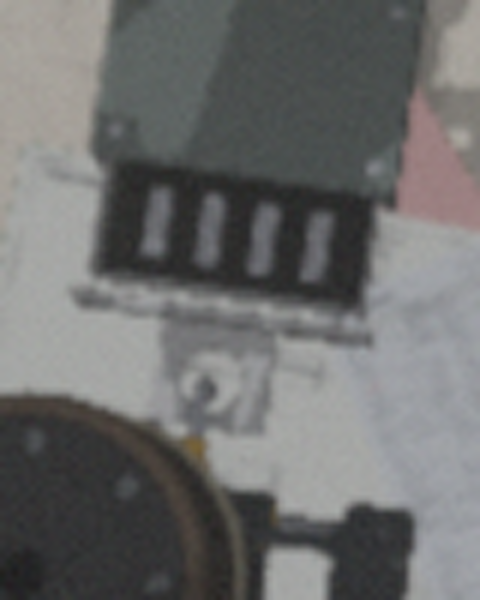

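The tray is fully out and the hook now stands free in the hole (crop (208,385)), moment about zero. Lifting straight up.

Request:
arm_command --plan '[{"dx": -0.2, "dy": 0, "dz": 0, "wx": 0, "wy": 0, "wz": 0}, {"dx": -0.4, "dy": 0, "dz": 0, "wx": 0, "wy": 0, "wz": 0}, {"dx": -0.5, "dy": 0, "dz": 0, "wx": 0, "wy": 0, "wz": 0}, {"dx": -0.6, "dy": 0, "dz": 0, "wx": 0, "wy": 0, "wz": 0}, {"dx": -0.6, "dy": 0, "dz": 0, "wx": 0, "wy": 0, "wz": 0}, {"dx": -0.6, "dy": 0, "dz": 0, "wx": 0, "wy": 0, "wz": 0}, {"dx": -0.3, "dy": 0, "dz": 0, "wx": 0, "wy": 0, "wz": 0}, {"dx": 0, "dy": 0, "dz": 0, "wx": 0, "wy": 0, "wz": 0}]'

```text
time_s: 10.33
tcp_pos: [0.4417, 0.1436, 0.1189]
eef_rot: [-170.0, 89.9, 3.5]
contact_force: [-0.5, 0.5, -0.7]
gripper_width: 0.0152
```

Run:
```python
from h import *
np.set_printoptions(precision=4,suppress=True)
go((.4557,.3207,.12),-86.92)
p,d=r.capture("top"); q2=cv2.resize(p[160:260,200:280,::-1],(480,600),interpolation=cv2.INTER_CUBIC);cv2.imwrite("pics/t8.png",q2)
p,d=r.capture("scene"); cv2.imwrite("pics/s8.png",p[:,:,::-1])
```

```text
t 10.3333 tcp [0.4417 0.1436 0.1189] tooly yaw -96.49346654654077 F [-0.5218  0.4894 -0.6857] w 0.015161574977262908
world err [0.014  0.1771 0.0011]
shift shares(0.02) now-axes [-0.0508 -8.8788  0.3034] turn shares [-2.0886 -0.03    0.0027]
shift shares in goal axes [-0.0537 -8.8056 -1.1773]
```

View pics/t8.png

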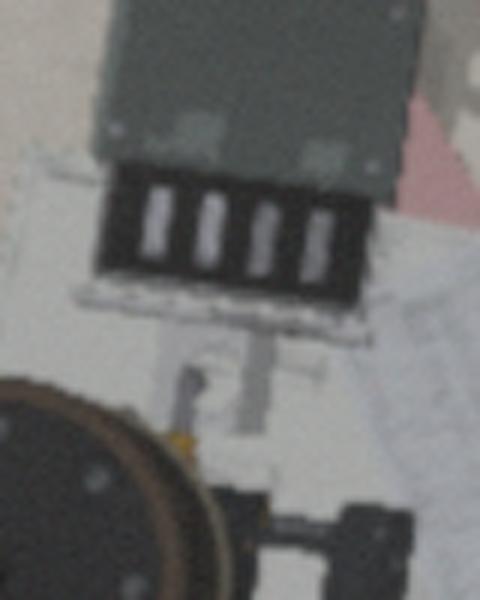

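View pics/s8.png

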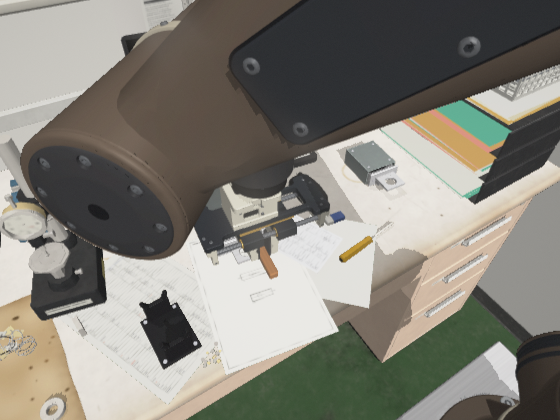

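The tray stayed out and the hook is clear of it (elbow at crop (192,378)). The empty rest is at scene (170,330). Carrying the hook back.

Request:
arm_command --plan '[{"dx": 0, "dy": -0.5, "dz": 0, "wx": -0.5, "wy": 0, "wz": 0}, {"dx": 0, "dy": -0.9, "dz": -0.05, "wx": -0.6, "wy": 0, "wz": 0}, {"dx": 0, "dy": -1, "dz": -0.1, "wx": -0.6, "wy": 0, "wz": 0}, {"dx": 0, "dy": -1, "dz": -0.1, "wx": -0.3, "wy": 0, "wz": 0}, {"dx": 0, "dy": -1, "dz": -0.1, "wx": 0, "wy": 0, "wz": 0}, {"dx": 0, "dy": -1, "dz": -0.1, "wx": 0, "wy": 0, "wz": 0}, {"dx": 0, "dy": -1, "dz": -0.1, "wx": 0, "wy": 0, "wz": 0}, {"dx": 0, "dy": -0.8, "dz": -0.1, "wx": 0, "wy": 0, "wz": 0}, {"dx": 0, "dy": -0.4, "dz": -0.1, "wx": 0, "wy": 0, "wz": 0}, {"dx": 0, "dy": -0.1, "dz": 0, "wx": 0, "wy": 0, "wz": 0}, {"dx": 0, "dy": 0, "dz": 0, "wx": 0, "wy": 0, "wz": 0}]'

```text
time_s: 11.35
tcp_pos: [0.4498, 0.3049, 0.1083]
eef_rot: [46.2, 89.2, -130.0]
contact_force: [-0.8, -1.0, -1.2]
gripper_width: 0.0151
```

Run:
```python
from h import *
np.set_printoptions(precision=4,suppress=True)
go((.4557,.3207,.10),-86.92)
```

```text
t 11.35 tcp [0.4498 0.3049 0.1083] tooly yaw -86.18750591131219 F [-0.8489 -1.0207 -1.2077] w 0.015113048146593573
world err [ 0.0059  0.0158 -0.0083]
shift shares(0.02) now-axes [ 0.4064 -0.7733 -0.3514] turn shares [ 0.1592  0.116  -0.1226]
shift shares in goal axes [ 0.4172 -0.7737 -0.3377]
```

Request:
arm_command --plan '[{"dx": 0.1, "dy": -0.4, "dz": -0.2, "wx": 0.16, "wy": 0.11, "wz": -0.12}, {"dx": 0.1, "dy": -0.35, "dz": -0.14, "wx": 0, "wy": 0, "wz": 0}, {"dx": 0, "dy": 0, "dz": 0, "wx": 0, "wy": 0, "wz": 0}, {"dx": 0, "dy": 0, "dz": 0, "wx": 0, "wy": 0, "wz": 0}]'

```text
time_s: 11.68
tcp_pos: [0.4559, 0.3193, 0.1034]
eef_rot: [2.3, 90.0, -174.8]
contact_force: [0.4, 0.8, -0.8]
gripper_width: 0.0151
```

Run:
```python
from h import *
np.set_printoptions(precision=4,suppress=True)
go((.4557,.3207,.08),-86.92)
p,d=r.capture("scene"); q=cv2.resize(p[220:380,90:250,::-1],None,fx=3.6,fy=3.6,interpolation=cv2.INTER_CUBIC); cv2.imwrite("pics/s9.png",q)
s=r.get_state();R=Ro.from_euler("xyz",s["eef_rot"],degrees=True).as_matrix()
p,dt=r.capture("top"); W=cloud("top",dt)
for n,dd in (("scene",d),("top",dt)):
  W=cloud(n,dd); hs=(p[...,0]>0)
  g=s["tcp_pos"]+np.array([0,0,.008]); L=(W-g)@np.stack([-R[:,2],-R[:,1],-R[:,0]],1)
  m=(dd>0)&(abs(L[...,0])<.1)&(abs(L[...,1])<.011)&(abs(L[...,2])<.02)
  P=L[m]; print(n,len(P))
  for a in np.arange(-.06,.1,.01):
    Q=P[(P[:,0]>=a)&(P[:,0]<a+.01)]
    if len(Q)>2: print(round(a,3),len(Q),"z max/med",Q[:,2].max(),np.median(Q[:,2]),"y",Q[:,1].min(),Q[:,1].max(), "xmin/max",Q[:,0].min(),Q[:,0].max())
```

```text
t 11.6833 tcp [0.4559 0.3193 0.1034] tooly yaw -87.08650064879501 F [ 0.3584  0.8351 -0.7798] w 0.015054346474134632
world err [-0.0002  0.0014 -0.0234]
shift shares(0.02) now-axes [ 1.168  -0.0686  0.005 ] turn shares [-0.0363  0.0081 -0.0003]
shift shares in goal axes [ 1.168  -0.0686  0.0056]
scene 555
-0.05 107 z max/med 0.009195660634015357 0.006192202137010708 y -0.007904261694686424 0.007985483299783292 xmin/max -0.04961982644790954 -0.040007516026957075
-0.04 65 z max/med 0.009887319021926378 0.006672919759534581 y -0.007717344657745286 0.007842646235066137 xmin/max -0.03974770377284172 -0.030278193126182837
-0.03 67 z max/med 0.009258175731453724 0.006742467161863398 y -0.007944678321806724 0.008282978971268298 xmin/max -0.02995381536701653 -0.020042922871739283
-0.02 77 z max/med 0.019956976205483503 0.006842124578695777 y -0.008964013730507607 0.01046673510641433 xmin/max -0.019879128628540868 -0.010005595593958298
-0.01 85 z max/med 0.018836911352378166 0.0070576521776689475 y -0.010998524415690594 0.010985949702519973 xmin/max -0.009949361960858863 -0.0002206492709059906
[... 858 characters left out ...]
4076463070778 0.008634301165081607 xmin/max 0.04507009369284814 0.04980024228258857
0.05 25 z max/med 0.009143312098988205 0.00437124243612167 y -0.005302903479095408 0.00721323537092288 xmin/max 0.050020359515009355 0.05987176319059515
0.06 16 z max/med 0.008674577318133495 0.003125549737749602 y -0.0029727951827492882 0.004834320241949818 xmin/max 0.06184523857377802 0.06927073391424733
0.07 17 z max/med 0.005540671006723196 0.0009148077474604479 y -0.004062695580316538 0.004905339565785064 xmin/max 0.07126443483414918 0.07971415504115409
0.08 4 z max/med -0.0007394501803162162 -0.005556106963399 y -0.0019903780342842795 0.0006181533638033554 xmin/max 0.0812776676508198 0.08295772682106119
```

View pics/s9.png

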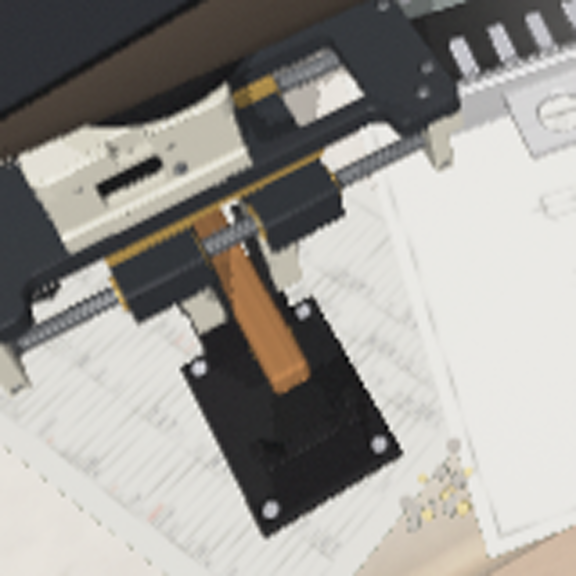

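The hook sits level and unslipped in the grip, with its handle spanning ±50 mm about the TCP. I'll lower it in two stages.

Request:
arm_command --plan '[{"dx": 0.3, "dy": -0.07, "dz": 0, "wx": -0.03, "wy": 0, "wz": 0}, {"dx": 0.4, "dy": 0, "dz": 0, "wx": 0, "wy": 0, "wz": 0}, {"dx": 0.4, "dy": 0, "dz": 0, "wx": 0, "wy": 0, "wz": 0}, {"dx": 0.2, "dy": 0, "dz": 0, "wx": 0, "wy": 0, "wz": 0}, {"dx": 0, "dy": 0, "dz": 0, "wx": 0, "wy": 0, "wz": 0}, {"dx": 0, "dy": 0, "dz": 0, "wx": 0, "wy": 0, "wz": 0}]'

```text
time_s: 12.28
tcp_pos: [0.4555, 0.3194, 0.0745]
eef_rot: [14.7, 89.9, -162.3]
contact_force: [-0.7, 0.6, -0.6]
gripper_width: 0.0149
```

Run:
```python
from h import *
np.set_printoptions(precision=4,suppress=True)
go((.4557,.3207,.049),-86.92)
```

```text
t 12.2833 tcp [0.4555 0.3194 0.0745] tooly yaw -86.99401565804637 F [-0.6721  0.6217 -0.596 ] w 0.014918202515865718
world err [ 0.0002  0.0013 -0.0255]
shift shares(0.02) now-axes [ 1.2751 -0.0651 -0.0136] turn shares [-0.0161  0.0129 -0.0034]
shift shares in goal axes [ 1.2751 -0.0648 -0.0123]
```

Request:
arm_command --plan '[{"dx": 0, "dy": -0.08, "dz": -0.01, "wx": -0.02, "wy": 0, "wz": 0}, {"dx": 0.25, "dy": 0, "dz": 0, "wx": 0, "wy": 0, "wz": 0}, {"dx": 0.25, "dy": 0, "dz": 0, "wx": 0, "wy": 0, "wz": 0}, {"dx": 0.25, "dy": 0, "dz": 0, "wx": 0, "wy": 0, "wz": 0}, {"dx": 0.1, "dy": 0, "dz": 0, "wx": 0, "wy": 0, "wz": 0}, {"dx": 0, "dy": 0, "dz": 0, "wx": 0, "wy": 0, "wz": 0}]'

```text
time_s: 12.78
tcp_pos: [0.4558, 0.3215, 0.056]
eef_rot: [-19.4, 90.0, 163.7]
contact_force: [0.1, 0.5, -1.6]
gripper_width: 0.0152
```

Run:
```python
from h import *
np.set_printoptions(precision=4,suppress=True)
go((.4557,.3207,.049),-86.92)
```

```text
t 12.7833 tcp [0.4558 0.3215 0.056 ] tooly yaw -86.87260809716072 F [ 0.1084  0.5272 -1.5659] w 0.01524363846383158
world err [-0.0001 -0.0008 -0.007 ]
shift shares(0.02) now-axes [0.3492 0.0409 0.0076] turn shares [0.0103 0.0069 0.0024]
shift shares in goal axes [0.3492 0.0409 0.0078]
```

Request:
arm_command --plan '[{"dx": 0.15, "dy": 0.04, "dz": 0, "wx": 0, "wy": 0, "wz": 0}, {"dx": 0.12, "dy": 0, "dz": 0, "wx": 0, "wy": 0, "wz": 0}, {"dx": 0.06, "dy": 0, "dz": 0, "wx": 0, "wy": 0, "wz": 0}, {"dx": 0, "dy": 0, "dz": 0, "wx": 0, "wy": 0, "wz": 0}]'

```text
time_s: 13.12
tcp_pos: [0.456, 0.3207, 0.049]
eef_rot: [-20.5, 90.0, 162.6]
contact_force: [-1.7, -0.7, 3.0]
gripper_width: 0.0152
```

Run:
```python
from h import *
np.set_printoptions(precision=4,suppress=True)
go((.4557,.3207,.049),-86.92)
```

```text
t 13.1167 tcp [0.456  0.3207 0.049 ] tooly yaw -86.86108265565777 F [-1.6719 -0.671   3.026 ] w 0.015225258882742622
world err [-0.0003 -0.      0.    ]
shift shares(0.02) now-axes [-0.002   0.0011  0.0139] turn shares [0.0129 0.0045 0.0017]
shift shares in goal axes [-0.002   0.0011  0.0139]
```

The hook is seated: back at the pickup pose with 3 N of support. Opening the fingers and backing up.

Request:
arm_command --plan '[{"dx": 0, "dy": 0, "dz": 0, "wx": 0, "wy": 0, "wz": 0}, {"dx": 0, "dy": 0, "dz": 0, "wx": 0, "wy": 0, "wz": 0}, {"dx": 0, "dy": 0, "dz": 0, "wx": 0, "wy": 0, "wz": 0}, {"dx": 0, "dy": 0, "dz": 0, "wx": 0, "wy": 0, "wz": 0}, {"dx": 0, "dy": 0, "dz": 0, "wx": 0, "wy": 0, "wz": 0}, {"dx": 0, "dy": 0, "dz": 0, "wx": 0, "wy": 0, "wz": 0}, {"dx": 0, "dy": 0, "dz": 0, "wx": 0, "wy": 0, "wz": 0}]' --fingers -0.3

```text
time_s: 13.7
tcp_pos: [0.4566, 0.3213, 0.0496]
eef_rot: [-124.8, 89.9, 58.3]
contact_force: [-0.2, 0.2, 0.5]
gripper_width: 0.0547
```

Request:
arm_command --plan '[{"dx": -0.2, "dy": 0, "dz": 0, "wx": 0, "wy": 0, "wz": 0}, {"dx": -0.4, "dy": 0, "dz": 0, "wx": 0, "wy": 0, "wz": 0}, {"dx": -0.6, "dy": 0, "dz": 0, "wx": 0, "wy": 0, "wz": 0}, {"dx": -0.8, "dy": 0, "dz": 0, "wx": 0, "wy": 0, "wz": 0}, {"dx": -0.8, "dy": 0, "dz": 0, "wx": 0, "wy": 0, "wz": 0}, {"dx": -0.8, "dy": 0, "dz": 0, "wx": 0, "wy": 0, "wz": 0}, {"dx": -0.8, "dy": 0, "dz": 0, "wx": 0, "wy": 0, "wz": 0}, {"dx": -0.8, "dy": 0, "dz": 0, "wx": 0, "wy": 0, "wz": 0}, {"dx": -0.8, "dy": 0, "dz": 0, "wx": 0, "wy": 0, "wz": 0}, {"dx": -0.4, "dy": 0, "dz": 0, "wx": 0, "wy": 0, "wz": 0}, {"dx": 0, "dy": 0, "dz": 0, "wx": 0, "wy": 0, "wz": 0}]'

```text
time_s: 14.62
tcp_pos: [0.4564, 0.3204, 0.1897]
eef_rot: [-140.1, 89.8, 43.0]
contact_force: [-0.1, 0.6, -0.0]
gripper_width: 0.0569
```

Run:
```python
from h import *
p,d=r.capture("scene"); cv2.imwrite("pics/s10.png",p[:,:,::-1])
```

```text
(no output)
```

View pics/s10.png

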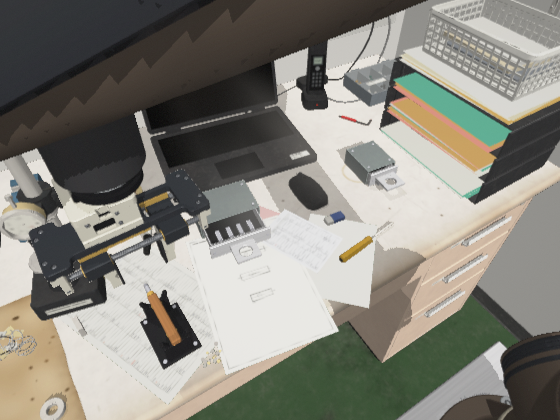

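Run:
```python
from h import *
np.set_printoptions(precision=4,suppress=True)
p,d=r.capture("scene"); W0=cloud("scene",np.load("pics/scene0.npy")); W=cloud("scene",d)
for nm,w,dd in (("before",W0,np.load("pics/scene0.npy")),("after",W,d)):
    P=w[(abs(w[...,0]-.455)<.06)&(abs(w[...,1]-.321)<.011)&(w[...,2]>.055)&(w[...,2]<.075)]; print(nm,"handle",len(P),np.median(P,0),cv2.minAreaRect(P[:,:2].astype(np.float32)))
    P=w[(w[...,0]>.51)&(w[...,0]<.56)&(abs(w[...,1]-.325)<.012)&(w[...,2]>.03)&(w[...,2]<.08)]; print("rod",len(P),P.mean(0) if len(P) else 0)
    u=np.array([-.9934,.115]); L=(w[...,:2]-[.580,.128])@u; T=(w[...,:2]-[.580,.128])@np.array([.115,.9934])
    m=(dd>0)&(abs(T)<.024)&(abs(w[...,2]-.03)<.004)&(L>-.05)&(L<.1); c=L[m]; print("tab front edge",np.percentile(c,[97,99,99.8]))
    # narrow
    m=(dd>0)&(abs(w[...,2]-.03)<.003)&(w[...,0]>.48)&(w[...,0]<.57)&(abs(w[...,1]+.25)<.03); print("narrow tab",w[m].min(0),w[m].mean(0))
for q in ("wide_hole","narrow_hole","hook_tip","hook"):
    print(q,[(x["centre"],onz("scene",x["centre"],{"hook_tip":.012,"hook":.057}.get(q,.03)),round(x["score"],2)) for x in r.spot_point("scene",q)][:1])
q=cv2.resize(p[180:370,120:300,::-1],None,fx=3,fy=3,interpolation=cv2.INTER_CUBIC); cv2.imwrite("pics/s11.png",q)
```

```text
before handle 616 [0.4524 0.3209 0.0638] ((0.45965734124183655, 0.3215807378292084), (0.10821560770273209, 0.021315032616257668), 0.6029313802719116)
rod 56 [0.5227 0.325  0.0593]
tab front edge [0.0204 0.0208 0.0212]
narrow tab [ 0.507  -0.278   0.0272] [ 0.5339 -0.245   0.0303]
after handle 620 [0.453  0.3211 0.0637] ((0.4603056311607361, 0.32074955105781555), (0.021172383800148964, 0.10781188309192657), 89.71127319335938)
rod 62 [0.5235 0.325  0.0588]
tab front edge [0.0737 0.0745 0.0747]
narrow tab [ 0.5077 -0.2772  0.0273] [ 0.533  -0.2451  0.0303]
wide_hole [([246.8, 251.6], array([0.5238, 0.1331, 0.03  ]), 0.89)]
narrow_hole [([390.9, 178.9], array([ 0.5343, -0.2492,  0.03  ]), 0.65)]
hook_tip [([151.0, 294.8], array([0.5408, 0.3226, 0.012 ]), 0.58)]
hook [([163.4, 319.8], array([0.4546, 0.3219, 0.057 ]), 0.63)]
```

View pics/s11.png

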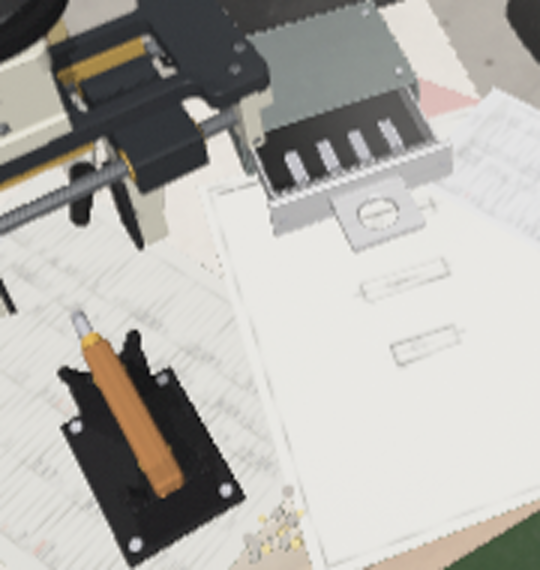

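Checks agree: the tray moved 53.5 mm from a start about 2 mm out, and the stop was felt. The hook is within 1 mm of where it first lay, and the narrow tray hasn't moved. Handing in.

```bash
python3 -c "
from plant import r
print(r.get_state()['time_s']); print(r.close_job())"
```

```text
14.9167
the job is handed in; nothing more can be done
None
```

I pulled the wide tray out to its stop with the hook, put the hook back in its rest the way it lay, and handed the job in at 14.9 s. The gripper's fingers never touched the tray.

- **Wide tray:** I pulled until the wrist force jumped from about 1.5 N to 17 N, which I took as the stop. The tab moved 53.5 mm from a start I estimated at about 2 mm out, so it stands at roughly 55 mm. The force jump is the direct sign of the stop, because the depth measurement is only good to about 2 mm.
- **Hook:** It lies level in its notches, within about 1 mm of its first position, and the gripper had backed off about 140 mm above it before I handed in.
- **Narrow tray:** Its tab measured the same before and after, to within about 1 mm.
- **Disagreement:** At the start the trained networks' hole positions from the two cameras differed by up to 1 cm. I used my own readings from the enlarged pictures and the depth instead, which agreed to about 2 mm. No other check failed.

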